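Tighten the tea mill's lock ring with its pin spanner

ROBOT

A 7-joint arm with a two-finger parallel gripper is mounted at the origin on the work surface. World frame = base frame: x ahead of the robot, y to its left, z up, the work surface at z = 0. Lengths are in m, angles in degrees, forces in N, time in s.
With the tool pointing down it reaches from about 0.425 to 0.875 m from the base axis. Payload 4.7 kg.
Tool frame: the origin (TCP) lies between the finger pads; the fingertips stand 8 mm ahead of it and the grasp point (between the pads) lies 11 mm behind it (env.tip_extent is the distance from the TCP to the fingertips, in m); z points along the fingers, y is the line along which they close (so a half turn about z gives the same grasp; the last joint's range is limited). The gripper opens to 87 mm and grips with 3 to 60 N. Pads are 19 mm wide; open, the fingers measure 117 mm over their backs; the gripper's body (75 mm by 190 mm) begins 51 mm behind the grasp point.
Start: joints at [69.62, 18.392, -4.016, 83.108, 1.295, 78.541, -3.26], TCP at [0.235, -0.606, 0.231] pointing down, gripper open.
Joint ranges: [-163.93, 163.93], [-17.29, 119.83], [-79.2, 71.16], [3.27, 140.29], [-89.18, 269.18], [5.43, 117.66], [-154.24, 154.24]. Speed limits (degrees/s): [147.25, 147.25, 180, 180, 180, 180, 180].

INTERFACE

Orientations are given as [roll, pitch, yaw] about the fixed x, y, z axes, in that order (R = Rz(yaw) Ry(pitch) Rx(roll)).
In Python, from cell import sensors, vision, workorder, env gives the robot as it stands.
- The arm moves only by the tool drive_tool, never from a script. Its argument "moves" is a list of rows, each an object of numbers: "x", "y", "z": the shift along the tool's x, y, z in mm; "rx", "ry", "rz": the turn, a rotation vector about the tool's x, y, z in rad; "fingers": the closure, from -1 (fully open) to 1 (shut). In form: [{"x": .., "y": .., "z": .., "rx": .., "ry": .., "rz": .., "fingers": ..}, ...]. A call has 1 to 20 rows; each row is the pose to reach, as a shift and turn from the pose commanded when the call began, along the tool's axes at that moment; what a row does not reach only later rows make up. A row lasts 1/8 s, in which the tool goes at most 62.5 mm and 10.7 degrees, less where a joint would pass 70% of its speed; a pose out of reach is approached as far as the arm can. A call with a gripper value outside its range is refused whole. The fingers move at their own pace and stop on an object; "force" is the grip in N (left out, the last holds). Time passes only in rows, so rows that repeat a pose let the fingers close. It gives the time, the measured TCP pose, the force, the opening and the grip force at its end, in the units of the state.
- sensors.get_obs(): the state, without advancing time (a new reading comes with each control period).
- vision.read_camera(name): name is "scene" or "top"; returns a dict with "image" (400x640x3 uint8, red, green, blue), "fx", "fy", "cx", "cy" (pixels), "R" (3x3) and "t" (3): a world point X has camera coordinates R X + t. Camera axes: x right, y down, z forward; pixel columns grow to the right and rows downward; lengths in m; the calibration is good to about 2 mm. A picture is of the moment at which its call begins. There is no depth.
- workorder.sign_off(): hands the job in; it is judged then, once.
The state is a dict: "time_s": time; "qpos": joint angles; "joint_velocities": joint speeds; "effort": joint torques, N m; "tool_pos": TCP position; "tool_rot": TCP orientation; "force": force on the tool from outside, world axes, zero at the start; "wrist_torque": the same for the moment, N m; "grip_width": finger opening in m; "grasp_force": force on a finger pad.
Only numpy, scipy, OpenCV 4.12 (cv2) and the standard library are available. Lean on these libraries where they do the work, as an engineer would, in place of code of your own. Each camera call takes 0.05 s, during which the arm holds its last target. There are 200 camera calls.

TASK

Take the two-pin spanner from its round wooden rest, feel both pins fully home into the two holes of the tea mill's lock ring before you turn it, and turn the ring clockwise (seen from above) until it just comes up against its stop, without forcing it. Then lift the spanner out and set it back upright on its rest. Use a light touch: press no harder than the ring needs, keep the gripper itself off the mill, and leave everything else on the table where it is.

Things in the scene. Friction and masses are not known exactly. Their poses are not given: they have to be found in the camera images.
- spanner: Pin spanner, 200 g, loose. Steel bar 76 (x) x 24 (y) x 8 high; under it two domed pins of 7 diameter, 10 long, at x = +22 and -22; on top an upright dark wooden grip blade 30 (x) x 12 (y) x 46 high. Origin: middle of the bar's underside; z up along the blade (blade top at 54). Same after a half turn. Starts level across its rest, pins in the rest's opening.
- rest: Round pale wooden ring fixed to the table, outer diameter 84, opening 60, 30 high; origin under its centre on the table. The spanner's bar lies on its top at z = 30 mm, at any yaw, pins inside the opening.
- mill: Hand tea mill fixed to the table: turned dark wood body, 112 diameter at the foot, 96 at the top, 75 high, drawer front on its -x side; origin under its centre on the table. On top a flat brass lock ring, a disc of 76 diameter with two round holes of 10 diameter, 11.5 deep, one each side of the axis at 22 from it.
- face (a point): Fixed point on the mill's axis in the lock ring's flat top face, 90 above the table, axes as the mill's; the spanner's origin comes here when fully home. The line of the holes lies at the mill's yaw minus the lock_ring value plus an untold offset, new each time, up to 0.5 rad either way: look, or feel with the pins resting lightly on the face (light rubbing does not turn the ring).
- lock_ring (a joint): Angle of the lock ring in rad; grows as it turns clockwise seen from above; starts between 0 and 0.3 and ends at a hard stop at 1.2. Turning takes about 0.3 to 0.4 N m; it stays where it is left. At the stop the torque rises steeply.
- trivet: Bystander: round cast-iron trivet, 120 diameter, 20 high; origin under its centre.
- stand_a: Bystander: square chestnut piece stand, 86 x 86 x 36 high, with shogi pieces on it, to the robot's left (+y); origin under its centre.
- stand_b: Bystander: the other such stand, to the right (-y).
- incense: Bystander: blue porcelain incense holder, 60 diameter, 56 high; origin under its centre.
- sake_cup: Bystander: small pewter cup, 52 diameter, 42 high; origin under its centre.
- caddy: Bystander: round tin tea caddy, 75 diameter, 90 high; origin under its centre.
- crank: Bystander: the mill's crank, a flat iron arm 90 long lying on the table with a wooden knob 36 high at its +x end; origin under the arm's middle.
Things that resemble listed ones, but are neither listed nor needed, are in the scene too. Of the things like the spanner, leave any that is orange or purple; of the rest the smaller one is meant.

How it is judged:
By the outcome, as a careful person would: the job done as asked, in the order asked, and still so for the second after the job is handed in, with the robot touching nothing.
It also fails if it takes over 72 s, if anything falls off the work surface, if the arm or the gripper's body presses on something with over 40 N, if the wrist force passes 120 N, or if a joint passes its speed limit or range.

## Working session

There is one attempt and no reset: what is moved stays moved. The work goes in short steps, Python scripts to look and compute and a tool call to move; the robot and the scene stay as the last step left them, time stands still between calls to the robot, and variables do not carry over. Pictures are saved under pics/ and viewed, at most 10 in all, crops included, and the job is handed in when it is done.

Besides the shell and the picture viewer there is one more tool, called after ">>>" as name(argument=value, ...) on one line, values as JSON. drive_tool: Moves the arm, as the interface text tells. Its arguments: {"type":"object","properties":{"moves":{"type":"array"},"force":{"type":"number"}},"required":["moves"]}

```bash
mkdir -p pics; ls
python3 - <<'E'
from cell import sensors, vision, workorder, env
import cv2,pickle
o=sensors.get_obs(); print(o)
d={}
for n in("scene","top"):
    c=vision.read_camera(n); d[n]=c; cv2.imwrite(f"pics/{n}0.png",c["image"][:,:,::-1])
    print(n,c["fx"],c["fy"],c["cx"],c["cy"],c["R"],c["t"])
pickle.dump(d,open("cams0.pkl","wb"))
E
```

```text
pics
{'time_s': 0.0, 'qpos': array([69.61938958, 18.436554  , -4.01497837, 83.17488378,  1.29480635,
       78.53955136, -3.2614377 ]), 'joint_velocities': array([-0.03047995,  0.03403302, -0.06502312, -0.07473472,  0.01312975,
        0.01906531,  0.05524084]), 'effort': array([-1.78070845e-04, -4.91276908e+01, -4.03370289e-01, -3.12523413e+01,
       -6.38523046e-02,  4.38375771e-02,  1.84514747e-04]), 'tool_pos': array([ 0.23469137, -0.60558291,  0.22948997]), 'tool_rot': array([-1.79894239e+02,  5.71562178e-03,  2.11883635e+01]), 'force': array([0.36384678, 0.05911277, 0.37560581]), 'wrist_torque': array([ 0.00794276, -0.05556913,  0.01333639]), 'grasp_force': 0.0, 'grip_width': 0.08681684356877097}
scene 438.0312158014631 438.0312158014631 328.62614627384596 199.86515813256153 [[ 0.78872575  0.61468489 -0.00861274]
 [ 0.38063156 -0.49930875 -0.77833823]
 [-0.48273316  0.61061712 -0.62778613]] [-0.45740343 -0.12790076  1.3117492 ]
top 374.4875005827586 374.4875005827586 327.1118714051266 204.83464101006822 [[-0.00604758 -0.99944229 -0.0328411 ]
 [-0.98139927  0.01223386 -0.19158757]
 [ 0.1918825   0.03107159 -0.98092592]] [0.02161037 0.59965813 0.86375606]
```

View pics/scene0.png

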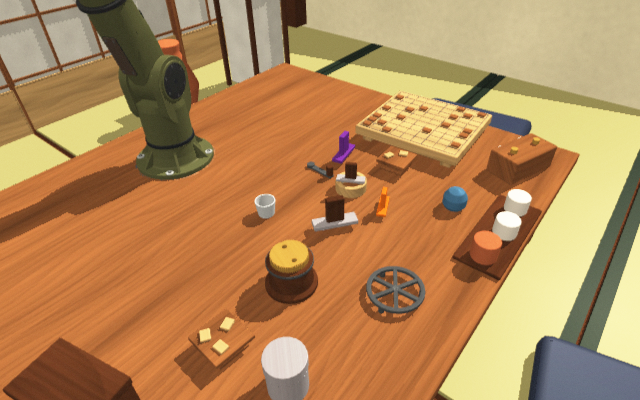

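View pics/top0.png

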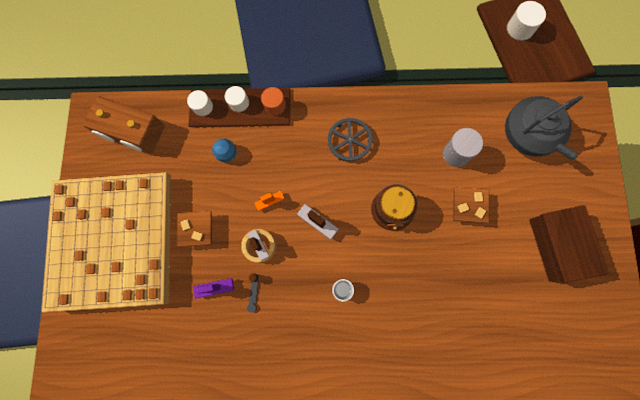

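Both views show the same spanner-like things:
- Grey on the pale round rest: top (258,246), scene (351,178).
- Larger grey one lying on the table: top (319,221), scene (335,213).
- Orange: top (269,201), scene (383,202).
- Purple: top (213,288), scene (344,147).

I choose the small grey one on the round rest. The mill is at top (397,205), scene (290,265). Next is a close crop.

Run:
```python
import cv2,pickle,numpy as np
d=pickle.load(open("cams0.pkl","rb"))
def crop(n,u,v,w=80,h=60):
    i=d[n]["image"][v-h//2:v+h//2,u-w//2:u+w//2,::-1]
    i=cv2.resize(i,(400,300),interpolation=cv2.INTER_CUBIC)
    for k in range(0,400,50): cv2.line(i,(k,0),(k,6),(0,255,0),1)
    for k in range(0,300,50): cv2.line(i,(0,k),(6,k),(0,255,0),1)
    return i
cv2.imwrite("pics/c1.png",np.vstack([np.hstack([crop("scene",351,178),crop("top",258,246)]),np.hstack([crop("scene",290,265),crop("top",397,205)])]))
```

```text
(no output)
```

View pics/c1.png

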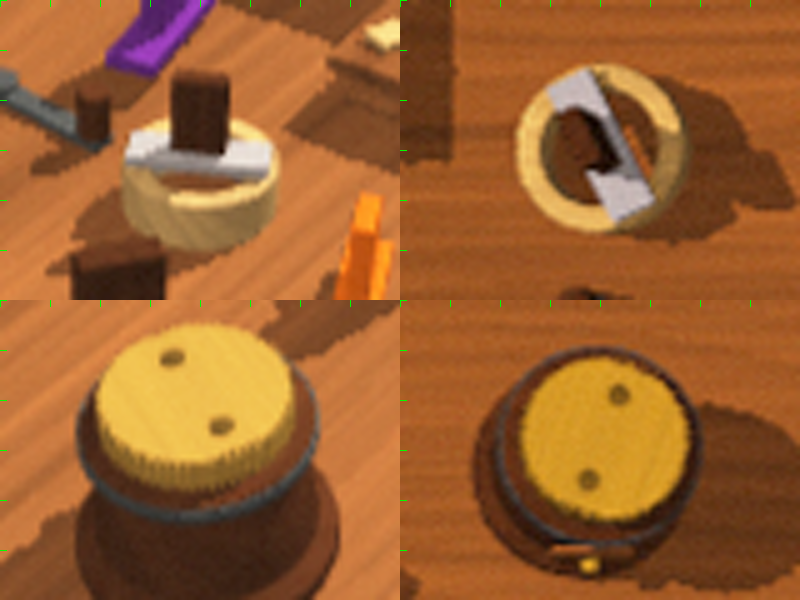

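The crop shows the grey spanner lying across the pale rest, with bar corners at about (272,142), (133,130) in the scene tile and (148,85), (190,68), (255,205), (213,222) in the top tile. The brass ring shows two dark holes: scene tile (172,57), (221,126) and top tile (219,95), (188,180).

```bash
cat > h.py <<'E'
import numpy as np, cv2, pickle
from scipy.optimize import least_squares
def P(c): 
    K=np.array([[c["fx"],0,c["cx"]],[0,c["fy"],c["cy"]],[0,0,1]]); return K@np.c_[c["R"],c["t"]]
def proj(c,X):
    x=(np.atleast_2d(X)@c["R"].T+c["t"]); return np.c_[c["fx"]*x[:,0]/x[:,2]+c["cx"],c["fy"]*x[:,1]/x[:,2]+c["cy"]]
def tri(d,a,b):
    X=cv2.triangulatePoints(P(d["scene"]),P(d["top"]),np.array(a,float).reshape(2,1),np.array(b,float).reshape(2,1)); X=(X[:3]/X[3]).ravel()
    e=np.r_[proj(d["scene"],X)[0]-a,proj(d["top"],X)[0]-b]; return X,np.abs(e).max()
E
python3 - <<'E'
from h import *
d=pickle.load(open("cams0.pkl","rb"))
o={"sr":(311,148),"tr":(218,216),"sm":(250,235),"tm":(357,175)}
f=lambda k,u,v:np.array(o[k])+np.array([u,v])/5.-.4
A={}
for n,a,b in [("A1",("sr",272,142),("tr",148,85)),("A2",("sr",270,166),("tr",190,68)),("B1",("sr",133,130),("tr",213,222)),("B2",("sr",127,156),("tr",255,205)),
  ("P",("sm",221,126),("tm",219,95)),("Q",("sm",172,57),("tm",188,180)),("ring",("sm",195,96),("tm",205,139))]:
    A[n],e=tri(d,f(*a),f(*b)); print(n,(A[n]*1e3).round(1),e.round(2))
# model fit of spanner bar top corners
X0=np.array([[1,1],[1,-1],[-1,1],[-1,-1]])*[.038,.012]
obs=[(("sr",272,142),("tr",148,85)),(("sr",270,166),("tr",190,68)),(("sr",133,130),("tr",213,222)),(("sr",127,156),("tr",255,205))]
def res(p):
    c,s=np.cos(p[3]),np.sin(p[3]); X=np.c_[X0@np.array([[c,s],[-s,c]])+p[:2],np.full(4,p[2])]
    return np.r_[(proj(d["scene"],X)-[f(*a) for a,b in obs]).ravel(),(proj(d["top"],X)-[f(*b) for a,b in obs]).ravel()]
m=np.mean([A[k] for k in("A1","A2","B1","B2")],0)
r=least_squares(res,np.r_[m,.4]); print("spanner",(r.x[:3]*1e3).round(1),np.degrees(r.x[3]).round(1),r.fun.round(1))
v=A["P"]-A["Q"]; print("holes mid",(A["P"]+A["Q"])*500,"dist",np.linalg.norm(v)*1e3,"yaw",np.degrees(np.arctan2(v[1],v[0])))
# holes fit with z=free, 22mm
def rh(p):
    q=np.array([np.cos(p[3]),np.sin(p[3]),0])*.022; X=np.array([p[:3]+q,p[:3]-q])
    return np.r_[(proj(d["scene"],X)-[f("sm",221,126),f("sm",172,57)]).ravel(),(proj(d["top"],X)-[f("tm",219,95),f("tm",188,180)]).ravel()]
r2=least_squares(rh,np.r_[(A["P"]+A["Q"])/2,0]);print("face",(r2.x[:3]*1e3).round(1),np.degrees(r2.x[3]).round(1),r2.fun.round(1))
# blade-top check corners, for spanner
c,s=np.cos(r.x[3]),np.sin(r.x[3])
B=np.c_[np.array([[1,1],[1,-1],[-1,1],[-1,-1]])*[.015,.006]@np.array([[c,s],[-s,c]])+r.x[:2],np.full(4,r.x[2]+.046)]
print("blade top pred in tiles",((proj(d["scene"],B)-o["sr"]+.4)*5).round(),((proj(d["top"],B)-o["tr"]+.4)*5).round())
E
```

```text
A1 [534.8 216.   40.1] 0.2
A2 [544.8 196.8  39.5] 0.43
B1 [467.5 182.3  37.7] 0.03
B2 [476.7 163.2  35.5] 0.38
P [ 618.7 -159.4   89.4] 0.07
Q [ 577.8 -143.1   89.7] 0.07
ring [ 598.  -152.1   87.2] 0.01
spanner [505.9 189.6  38.2] 27.3 [ 0.3  0.2 -0.4  0.7 -0.1 -0.3 -0.5 -0.3 -0.3  0.5 -0.1 -0.5 -0.2  0.3
  0.1 -0.8]
holes mid [ 598.20862495 -151.26045177   89.55497005] dist 44.049907959978846 yaw -21.767079917828333
face [ 598.2 -151.3   89.6] -21.8 [ 0.  -0.1  0.1  0.1  0.1  0.   0.1  0.1]
blade top pred in tiles [[232.  73.]
 [229.  86.]
 [174.  67.]
 [171.  80.]] [[155. 113.]
 [178. 101.]
 [182. 170.]
 [205. 158.]]
```

Measured heights fit the text: the bar top is at 38 mm and the ring face at 89.6 mm, with hole spacing 44.0 mm. The spanner is at (506,190) yaw 27°, and the hole line is at yaw -21.8° through (598,-151). I'll take tool yaw 207° so the last joint has range for the whole turn.

```bash
cat > go.py <<'E'
import sys,numpy as np
from cell import sensors
from scipy.spatial.transform import Rotation as R
# args: x y z(mm) yaw(deg): print tool-frame shift and turn
o=sensors.get_obs(); p=o["tool_pos"]*1e3; Rt=R.from_euler("xyz",o["tool_rot"],degrees=True)
print("t",o["time_s"],"p",p.round(2),"rpy",o["tool_rot"].round(2),"q",o["qpos"].round(1),"F",o["force"].round(2),"M",o["wrist_torque"].round(3),"w",o["grip_width"].round(4),o["grasp_force"])
a=sys.argv[1:]
for i in range(0,len(a),4):
    x,y,z,w=map(float,a[i:i+4]); T=R.from_euler("xyz",[180,0,w],degrees=True)
    print("shift",Rt.inv().apply(np.array([x,y,z])-p).round(2),"rotvec",(Rt.inv()*T).as_rotvec().round(4))
E
python3 go.py 560 -150 240 113 506 190 150 207
```

```text
Traceback (most recent call last):
  File "go.py", line 6, in <module>
    print("t",o["time_s"],"p",p.round(2),"rpy",o["tool_rot"].round(2),"q",o["qpos"].round(1),"F",o["force"].round(2),"M",o["wrist_torque"].round(3),"w",o["grip_width"].round(4),o["grasp_force"])
                                                                                                                                                        ^^^^^^^^^^^^^^^^^^^^^
AttributeError: 'float' object has no attribute 'round'
```

```bash
sed -i 's/o\["grip_width"\].round(4)/round(o["grip_width"],4)/' go.py; python3 go.py 560 -150 240 113 506 190 150 207
```

```text
t 0.1 p [ 234.69 -605.63  229.57] rpy [-1.799e+02  1.000e-02  2.119e+01] q [69.6 18.4 -4.  83.2  1.3 78.5 -3.3] F [ 0.07  0.39 -0.1 ] M [-0.035  0.017  0.018] w 0.087 0.0
shift [ 467.99 -307.26   -9.94] rotvec [-1.4000e-03 -1.3000e-03 -1.6024e+00]
shift [ 540.54 -643.64   80.63] rotvec [0.0000e+00 2.6000e-03 3.0402e+00]
```

>>> drive_tool(moves=[{"x": 39, "y": -26, "z": -2, "rz": -0.13}, {"x": 78, "y": -51, "z": -4, "rz": -0.27}, {"x": 117, "y": -77, "z": -6, "rz": -0.4}, {"x": 156, "y": -102, "z": -8, "rz": -0.53}, {"x": 195, "y": -128, "z": -10, "rz": -0.67}, {"x": 234, "y": -154, "z": -10, "rz": -0.8}, {"x": 273, "y": -179, "z": -10, "rz": -0.93}, {"x": 312, "y": -205, "z": -10, "rz": -1.07}, {"x": 351, "y": -230, "z": -10, "rz": -1.2}, {"x": 390, "y": -256, "z": -10, "rz": -1.34}, {"x": 429, "y": -282, "z": -10, "rz": -1.47}, {"x": 468, "y": -307, "z": -10, "rz": -1.6}])

```text
invalid input at $.moves[0]: expected keys x, y, z, rx, ry, rz, fingers
```

```bash
python3 go.py 506 190 150 207 506 190 110 207
```

```text
t 0.1 p [ 234.69 -605.63  229.57] rpy [-1.799e+02  1.000e-02  2.119e+01] q [69.6 18.4 -4.  83.2  1.3 78.5 -3.3] F [ 0.07  0.39 -0.1 ] M [-0.035  0.017  0.018] w 0.087 0.0
shift [ 540.54 -643.64   80.63] rotvec [0.0000e+00 2.6000e-03 3.0402e+00]
shift [ 540.54 -643.57  120.63] rotvec [0.0000e+00 2.6000e-03 3.0402e+00]
```

>>> drive_tool(moves=[{"x": 39, "y": -26, "z": -2, "rx": 0, "ry": 0, "rz": -0.13, "fingers": -0.2}, {"x": 78, "y": -51, "z": -4, "rx": 0, "ry": 0, "rz": -0.27, "fingers": -0.2}, {"x": 117, "y": -77, "z": -6, "rx": 0, "ry": 0, "rz": -0.4, "fingers": -0.2}, {"x": 156, "y": -102, "z": -8, "rx": 0, "ry": 0, "rz": -0.53, "fingers": -0.2}, {"x": 195, "y": -128, "z": -10, "rx": 0, "ry": 0, "rz": -0.67, "fingers": -0.2}, {"x": 234, "y": -154, "z": -10, "rx": 0, "ry": 0, "rz": -0.8, "fingers": -0.2}, {"x": 273, "y": -179, "z": -10, "rx": 0, "ry": 0, "rz": -0.93, "fingers": -0.2}, {"x": 312, "y": -205, "z": -10, "rx": 0, "ry": 0, "rz": -1.07, "fingers": -0.2}, {"x": 351, "y": -230, "z": -10, "rx": 0, "ry": 0, "rz": -1.2, "fingers": -0.2}, {"x": 390, "y": -256, "z": -10, "rx": 0, "ry": 0, "rz": -1.34, "fingers": -0.2}, {"x": 429, "y": -282, "z": -10, "rx": 0, "ry": 0, "rz": -1.47, "fingers": -0.2}, {"x": 468, "y": -307, "z": -10, "rx": 0, "ry": 0, "rz": -1.6, "fingers": -0.2}])

```text
time_s: 1.6
tool_pos: [0.5607, -0.1494, 0.2402]
tool_rot: [-180.0, -0.0, 113.1]
force: [0.4, -0.2, 0.3]
grip_width: 0.0521
grasp_force: 0.0
```

```bash
python3 go.py 506 190 150 207 506 190 110 207
```

```text
t 1.6 p [ 560.74 -149.43  240.22] rpy [-1.7997e+02 -1.0000e-02  1.1309e+02] q [ 41.2  12.2 -33.3  91.6   6.8  78.3  30.2] F [ 0.43 -0.18  0.3 ] M [ 0.017 -0.148  0.002] w 0.0521 0.0
shift [333.69  82.84  90.2 ] rotvec [-4.000e-04 -5.000e-04 -1.639e+00]
shift [333.69  82.87 130.2 ] rotvec [-4.000e-04 -5.000e-04 -1.639e+00]
```

>>> drive_tool(moves=[{"x": 33, "y": 8, "z": 9, "rx": 0, "ry": 0, "rz": -0.16, "fingers": -0.2}, {"x": 67, "y": 17, "z": 18, "rx": 0, "ry": 0, "rz": -0.33, "fingers": -0.2}, {"x": 100, "y": 25, "z": 27, "rx": 0, "ry": 0, "rz": -0.49, "fingers": -0.2}, {"x": 133, "y": 33, "z": 36, "rx": 0, "ry": 0, "rz": -0.66, "fingers": -0.2}, {"x": 167, "y": 41, "z": 45, "rx": 0, "ry": 0, "rz": -0.82, "fingers": -0.2}, {"x": 200, "y": 50, "z": 54, "rx": 0, "ry": 0, "rz": -0.98, "fingers": -0.2}, {"x": 234, "y": 58, "z": 63, "rx": 0, "ry": 0, "rz": -1.15, "fingers": -0.2}, {"x": 267, "y": 66, "z": 72, "rx": 0, "ry": 0, "rz": -1.31, "fingers": -0.2}, {"x": 300, "y": 75, "z": 81, "rx": 0, "ry": 0, "rz": -1.48, "fingers": -0.2}, {"x": 334, "y": 83, "z": 90, "rx": 0, "ry": 0, "rz": -1.64, "fingers": -0.2}, {"x": 334, "y": 83, "z": 110, "rx": 0, "ry": 0, "rz": -1.64, "fingers": -0.2}, {"x": 334, "y": 83, "z": 110, "rx": 0, "ry": 0, "rz": -1.64, "fingers": -0.2}])

```text
time_s: 3.1
tool_pos: [0.5058, 0.1878, 0.1285]
tool_rot: [180.0, -0.2, -153.2]
force: [0.3, -0.4, 0.1]
grip_width: 0.0519
grasp_force: 0.0
```

```bash
python3 go.py 506 190 55 207
python3 - <<'E'
from cell import vision
from h import *
d={}
for n in("scene","top"): d[n]=vision.read_camera(n)
pickle.dump(d,open("cams1.pkl","wb"))
def crop(n,u,v,w=80,h=60):
    i=d[n]["image"][v-h//2:v+h//2,u-w//2:u+w//2,::-1]
    return cv2.resize(i,(400,300),interpolation=cv2.INTER_CUBIC)
cv2.imwrite("pics/c2.png",np.hstack([crop("scene",351,165),crop("top",258,246)]))
E
```

```text
t 3.1 p [505.81 187.83 128.52] rpy [ 179.99   -0.24 -153.25] q [ 24.5  16.7 -54.3 104.5  14.7  66.6  82.1] F [ 0.35 -0.37  0.12] M [ 0.03  -0.131 -0.026] w 0.0519 0.0
shift [-1.46  1.83 73.51] rotvec [ 0.0002 -0.0042 -0.0043]
```

View pics/c2.png

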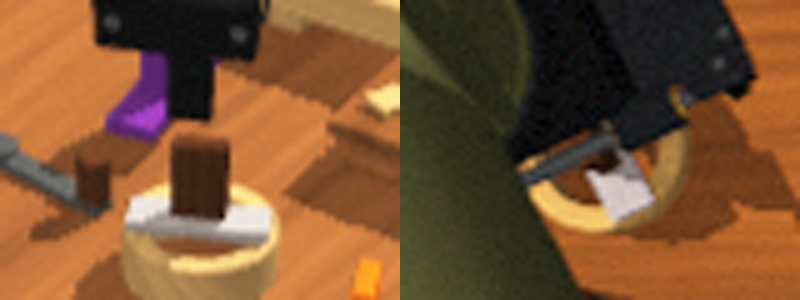

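The view shows the open fingers straddling the blade line above the small grey spanner: scene tile blade at (200,178), fingertip at (190,115). The bar runs through (620,185) in the top tile. Now descend.

>>> drive_tool(force=10, moves=[{"x": -1.5, "y": 1.8, "z": 20, "rx": 0, "ry": 0.004, "rz": 0, "fingers": -0.2}, {"x": -1.5, "y": 1.8, "z": 42, "rx": 0, "ry": 0.004, "rz": 0, "fingers": -0.2}, {"x": -1.5, "y": 1.8, "z": 60, "rx": 0, "ry": 0.004, "rz": 0, "fingers": -0.2}, {"x": -1.5, "y": 1.8, "z": 70, "rx": 0, "ry": 0.004, "rz": 0, "fingers": -0.2}, {"x": -1.5, "y": 1.8, "z": 73, "rx": 0, "ry": 0.004, "rz": 0, "fingers": -0.2}, {"x": -1.5, "y": 1.8, "z": 73, "rx": 0, "ry": 0.004, "rz": 0, "fingers": -0.2}])

```text
time_s: 3.95
tool_pos: [0.5078, 0.1918, 0.0578]
tool_rot: [-180.0, -0.2, -153.2]
force: [0.1, 0.3, 0.1]
grip_width: 0.0523
grasp_force: 0.0
```

```bash
python3 go.py 506 190 55 207
```

```text
t 3.95 p [507.81 191.78  57.76] rpy [-180.     -0.2  -153.17] q [ 20.8  22.4 -51.6 107.7  20.3  59.7  77.6] F [0.1  0.29 0.14] M [ 0.169 -0.134 -0.025] w 0.0523 0.0
shift [ 2.41 -0.78  2.77] rotvec [-0.     -0.0035 -0.003 ]
```

>>> drive_tool(moves=[{"x": 2.2, "y": -0.8, "z": 2.5, "rx": 0, "ry": -0.003, "rz": 0, "fingers": -0.2}, {"x": 2.2, "y": -0.8, "z": 2.5, "rx": 0, "ry": -0.003, "rz": 0, "fingers": -0.2}, {"x": 2.2, "y": -0.8, "z": 2.5, "rx": 0, "ry": -0.003, "rz": 0, "fingers": -0.2}])

```text
time_s: 4.32
tool_pos: [0.5061, 0.1898, 0.0553]
tool_rot: [-180.0, -0.0, -153.2]
force: [-0.3, 1.0, 0.0]
grip_width: 0.052
grasp_force: 0.0
```

```bash
python3 go.py 506 190 55 207
```

```text
t 4.325 p [506.11 189.82  55.3 ] rpy [-1.7998e+02 -3.0000e-02 -1.5318e+02] q [ 21.1  22.2 -51.6 108.3  20.2  59.1  77.7] F [-0.32  0.99  0.01] M [ 0.105 -0.172 -0.041] w 0.052 0.0
shift [0.02 0.21 0.3 ] rotvec [-0.0004 -0.0006 -0.0032]
```

Close gently first, then firm up.

>>> drive_tool(force=8, moves=[{"x": 0, "y": 0, "z": 0, "rx": 0, "ry": 0, "rz": 0, "fingers": 0.4}, {"x": 0, "y": 0, "z": 0, "rx": 0, "ry": 0, "rz": 0, "fingers": 0.65}, {"x": 0, "y": 0, "z": 0, "rx": 0, "ry": 0, "rz": 0, "fingers": 1}, {"x": 0, "y": 0, "z": 0, "rx": 0, "ry": 0, "rz": 0, "fingers": 1}, {"x": 0, "y": 0, "z": 0, "rx": 0, "ry": 0, "rz": 0, "fingers": 1}, {"x": 0, "y": 0, "z": 0, "rx": 0, "ry": 0, "rz": 0, "fingers": 1}])

```text
time_s: 5.08
tool_pos: [0.5058, 0.1901, 0.055]
tool_rot: [180.0, -0.1, -153.2]
force: [-0.2, 0.4, -0.0]
grip_width: 0.0122
grasp_force: 8.0
```

>>> drive_tool(force=50, moves=[{"x": 0, "y": 0, "z": 0, "rx": 0, "ry": 0, "rz": 0, "fingers": 1}, {"x": 0, "y": 0, "z": 0, "rx": 0, "ry": 0, "rz": 0, "fingers": 1}])

```text
time_s: 5.32
tool_pos: [0.5059, 0.1901, 0.055]
tool_rot: [180.0, -0.1, -153.2]
force: [0.2, 0.4, -0.0]
grip_width: 0.0117
grasp_force: 50.0
```

```bash
python3 go.py
```

```text
t 5.325 p [505.85 190.07  55.01] rpy [ 1.7999e+02 -6.0000e-02 -1.5316e+02] q [ 21.1  22.2 -51.6 108.3  20.2  59.1  77.7] F [ 0.2   0.45 -0.  ] M [ 0.244 -0.033 -0.016] w 0.0117 49.992056428818614
```

>>> drive_tool(moves=[{"x": 0, "y": 0, "z": -5, "rx": 0, "ry": 0, "rz": 0, "fingers": 1}, {"x": 0, "y": 0, "z": -20, "rx": 0, "ry": 0, "rz": 0, "fingers": 1}, {"x": 0, "y": 0, "z": -50, "rx": 0, "ry": 0, "rz": 0, "fingers": 1}, {"x": 0, "y": 0, "z": -85, "rx": 0, "ry": 0, "rz": 0, "fingers": 1}, {"x": 0, "y": 0, "z": -115, "rx": 0, "ry": 0, "rz": 0, "fingers": 1}, {"x": 0, "y": 0, "z": -125, "rx": 0, "ry": 0, "rz": 0, "fingers": 1}, {"x": 0, "y": 0, "z": -125, "rx": 0, "ry": 0, "rz": 0, "fingers": 1}, {"x": 0, "y": 0, "z": -125, "rx": 0, "ry": 0, "rz": 0, "fingers": 1}])

```text
time_s: 6.32
tool_pos: [0.5053, 0.1894, 0.1788]
tool_rot: [180.0, -0.2, -153.2]
force: [-0.2, -1.1, -3.1]
grip_width: 0.0114
grasp_force: 50.0
```

```bash
python3 go.py 598 -151 160 158.2
```

```text
t 6.325 p [505.27 189.44 178.78] rpy [ 179.98   -0.18 -153.18] q [ 26.3  13.5 -55.8 101.2  11.7  71.7  84.3] F [-0.22 -1.06 -3.12] M [ 0.127 -0.177 -0.023] w 0.0114 49.987645072578744
shift [  70.8  -345.66   18.91] rotvec [-0.0011 -0.0031  0.8486]
```

>>> drive_tool(moves=[{"x": 8, "y": -38, "z": 0, "rx": 0, "ry": 0, "rz": 0.09, "fingers": 1}, {"x": 16, "y": -77, "z": 0, "rx": 0, "ry": 0, "rz": 0.19, "fingers": 1}, {"x": 24, "y": -115, "z": 0, "rx": 0, "ry": 0, "rz": 0.28, "fingers": 1}, {"x": 31, "y": -154, "z": 0, "rx": 0, "ry": 0, "rz": 0.38, "fingers": 1}, {"x": 39, "y": -192, "z": 0, "rx": 0, "ry": 0, "rz": 0.47, "fingers": 1}, {"x": 47, "y": -230, "z": 0, "rx": 0, "ry": 0, "rz": 0.57, "fingers": 1}, {"x": 55, "y": -269, "z": 0, "rx": 0, "ry": 0, "rz": 0.66, "fingers": 1}, {"x": 63, "y": -307, "z": 5, "rx": 0, "ry": 0, "rz": 0.75, "fingers": 1}, {"x": 70.8, "y": -345, "z": 18, "rx": 0, "ry": -0.002, "rz": 0.848, "fingers": 1}, {"x": 70.8, "y": -345, "z": 18, "rx": 0, "ry": -0.002, "rz": 0.848, "fingers": 1}, {"x": 70.8, "y": -345, "z": 18, "rx": 0, "ry": -0.002, "rz": 0.848, "fingers": 1}, {"x": 70.8, "y": -345, "z": 18, "rx": 0, "ry": -0.002, "rz": 0.848, "fingers": 1}])

```text
time_s: 7.82
tool_pos: [0.5989, -0.1484, 0.1623]
tool_rot: [180.0, 0.1, 158.4]
force: [-0.1, 0.6, -2.7]
grip_width: 0.0118
grasp_force: 50.0
```

```bash
python3 go.py 598 -151 140 158.2
python3 - <<'E'
from cell import vision
from h import *
d={}
for n in("scene","top"): d[n]=vision.read_camera(n)
pickle.dump(d,open("cams2.pkl","wb"))
def crop(n,u,v,w=80,h=60):
    i=d[n]["image"][v-h//2:v+h//2,u-w//2:u+w//2,::-1]
    return cv2.resize(i,(400,300),interpolation=cv2.INTER_CUBIC)
cv2.imwrite("pics/c3.png",np.hstack([crop("scene",290,235),crop("top",397,205)]))
E
```

```text
t 7.825 p [ 598.86 -148.39  162.34] rpy [1.7996e+02 7.0000e-02 1.5835e+02] q [ 41.8  20.7 -37.5  92.2  13.1  71.5  70.3] F [-0.12  0.63 -2.69] M [ 0.037 -0.146 -0.035] w 0.0118 49.98777697503101
shift [-0.14 -2.76 22.34] rotvec [0.0007 0.0012 0.0027]
```

View pics/c3.png

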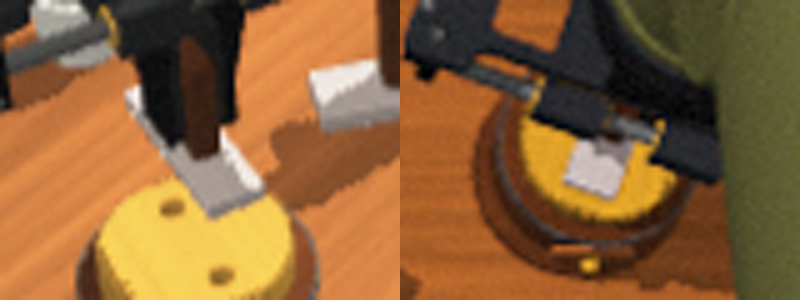

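Run:
```python
from h import *
d=pickle.load(open("cams2.pkl","rb"))
w=np.radians(-21.65);c,s=np.cos(w),np.sin(w)
for z in (137.3,145.3):
    B=np.c_[np.array([[1,1],[1,-1],[-1,1],[-1,-1]])*[38,12]@np.array([[c,s],[-s,c]])+[598.86,-148.39],np.full(4,z)]/1e3
    print(z,((proj(d["scene"],B)-[250,205]+.4)*5).round().tolist(),((proj(d["top"],B)-[357,175]+.4)*5).round().tolist())
```

```text
137.3 [[268.0, 199.0], [211.0, 222.0], [179.0, 84.0], [125.0, 104.0]] [[216.0, 29.0], [267.0, 47.0], [160.0, 184.0], [211.0, 203.0]]
145.3 [[267.0, 184.0], [210.0, 207.0], [178.0, 69.0], [123.0, 89.0]] [[219.0, 25.0], [270.0, 43.0], [162.0, 180.0], [214.0, 200.0]]
```

The view shows the bar hovering over the ring, within about 1 mm of where the tool pose predicts its corners: scene tile (264,187), (127,93) and top tile (164,186), (210,200). The holes stay visible at scene tile (172,207), (221,275). Next, move down just above the face.

>>> drive_tool(moves=[{"x": 0, "y": -2.5, "z": 12, "rx": 0, "ry": 0, "rz": 0.003, "fingers": 1}, {"x": 0, "y": -2.5, "z": 27, "rx": 0, "ry": 0, "rz": 0.003, "fingers": 1}, {"x": 0, "y": -2.5, "z": 33, "rx": 0, "ry": 0, "rz": 0.003, "fingers": 1}, {"x": 0, "y": -2.5, "z": 33, "rx": 0, "ry": 0, "rz": 0.003, "fingers": 1}, {"x": 0, "y": -2.5, "z": 33, "rx": 0, "ry": 0, "rz": 0.003, "fingers": 1}, {"x": 0, "y": -2.5, "z": 33, "rx": 0, "ry": 0, "rz": 0.003, "fingers": 1}])

```text
time_s: 8.68
tool_pos: [0.598, -0.1522, 0.1296]
tool_rot: [180.0, 0.1, 158.1]
force: [-0.3, 0.0, -2.2]
grip_width: 0.0118
grasp_force: 50.0
```

```bash
python3 go.py 598.2 -150.9 125 158.2
```

```text
t 8.675 p [ 598.04 -152.24  129.64] rpy [1.8000e+02 1.2000e-01 1.5807e+02] q [ 41.6  22.2 -36.9  94.2  14.2  68.2  69.5] F [-0.34  0.04 -2.19] M [ 0.071 -0.106 -0.036] w 0.0118 49.98763880219485
shift [0.36 1.31 4.64] rotvec [ 0.0001  0.002  -0.0023]
```

>>> drive_tool(moves=[{"x": 0.3, "y": 1.2, "z": 0, "rx": 0, "ry": 0.002, "rz": -0.002, "fingers": 1}, {"x": 0.3, "y": 1.2, "z": 2, "rx": 0, "ry": 0.002, "rz": -0.002, "fingers": 1}, {"x": 0.3, "y": 1.2, "z": 3.5, "rx": 0, "ry": 0.002, "rz": -0.002, "fingers": 1}, {"x": 0.3, "y": 1.2, "z": 4.5, "rx": 0, "ry": 0.002, "rz": -0.002, "fingers": 1}, {"x": 0.3, "y": 1.2, "z": 5.5, "rx": 0, "ry": 0.002, "rz": -0.002, "fingers": 1}])

```text
time_s: 9.3
tool_pos: [0.5978, -0.151, 0.1235]
tool_rot: [-180.0, -0.1, 158.2]
force: [0.0, 0.2, -3.3]
grip_width: 0.0114
grasp_force: 50.0
```

```bash
python3 go.py 598.2 -150.9 125 158.2
```

```text
t 9.3 p [ 597.8  -151.01  123.53] rpy [-1.8000e+02 -5.0000e-02  1.5818e+02] q [ 41.4  22.6 -36.8  94.5  14.4  67.8  69.4] F [ 0.04  0.17 -3.31] M [ 0.101 -0.105 -0.039] w 0.0114 49.98758336441824
shift [-0.33  0.25 -1.47] rotvec [-0.     -0.001  -0.0003]
```

>>> drive_tool(moves=[{"x": 0, "y": 0, "z": 1, "rx": 0, "ry": 0, "rz": 0, "fingers": 1}, {"x": 0, "y": 0, "z": 2, "rx": 0, "ry": 0, "rz": 0, "fingers": 1}, {"x": 0, "y": 0, "z": 2, "rx": 0, "ry": 0, "rz": 0, "fingers": 1}])

```text
time_s: 9.68
tool_pos: [0.5977, -0.151, 0.1215]
tool_rot: [-180.0, -0.1, 158.2]
force: [-0.1, -0.0, -3.1]
grip_width: 0.0115
grasp_force: 50.0
```

```bash
python3 go.py 598.2 -150.9 115 158.2
```

```text
t 9.675 p [ 597.74 -151.01  121.49] rpy [-1.8000e+02 -6.0000e-02  1.5818e+02] q [ 41.4  22.7 -36.8  94.6  14.5  67.6  69.3] F [-0.15 -0.01 -3.06] M [ 0.024 -0.183  0.024] w 0.0115 49.98762144619832
shift [-0.39  0.27  6.49] rotvec [-0.0001 -0.0011 -0.0003]
```

>>> drive_tool(moves=[{"x": 0, "y": 0, "z": 1, "rx": 0, "ry": 0, "rz": 0, "fingers": 1}, {"x": 0, "y": 0, "z": 2, "rx": 0, "ry": 0, "rz": 0, "fingers": 1}, {"x": 0, "y": 0, "z": 3, "rx": 0, "ry": 0, "rz": 0, "fingers": 1}, {"x": 0, "y": 0, "z": 4, "rx": 0, "ry": 0, "rz": 0, "fingers": 1}, {"x": 0, "y": 0, "z": 4, "rx": 0, "ry": 0, "rz": 0, "fingers": 1}])

```text
time_s: 10.3
tool_pos: [0.5978, -0.151, 0.1175]
tool_rot: [-180.0, -0.1, 158.2]
force: [0.9, 0.6, -2.5]
grip_width: 0.0118
grasp_force: 50.0
```

```bash
python3 go.py 598.2 -150.9 115 158.2
```

```text
t 10.3 p [ 597.75 -150.98  117.5 ] rpy [-1.8000e+02 -6.0000e-02  1.5819e+02] q [ 41.3  23.  -36.7  94.8  14.6  67.2  69.2] F [ 0.94  0.56 -2.53] M [ 0.06  -0.173  0.038] w 0.0118 49.987680901067506
shift [-0.39  0.24  2.5 ] rotvec [-0.0001 -0.0011 -0.0002]
```

>>> drive_tool(moves=[{"x": 0, "y": 0, "z": 0.7, "rx": 0, "ry": 0, "rz": 0, "fingers": 1}, {"x": 0, "y": 0, "z": 1.4, "rx": 0, "ry": 0, "rz": 0, "fingers": 1}, {"x": 0, "y": 0, "z": 2, "rx": 0, "ry": 0, "rz": 0, "fingers": 1}, {"x": 0, "y": 0, "z": 2.5, "rx": 0, "ry": 0, "rz": 0, "fingers": 1}, {"x": 0, "y": 0, "z": 2.5, "rx": 0, "ry": 0, "rz": 0, "fingers": 1}])

```text
time_s: 10.92
tool_pos: [0.5978, -0.151, 0.1151]
tool_rot: [-180.0, -0.1, 158.2]
force: [0.0, 1.4, -2.4]
grip_width: 0.0116
grasp_force: 50.0
```

```bash
python3 go.py 598.2 -150.9 115 158.2
```

```text
t 10.925 p [ 597.81 -150.98  115.07] rpy [-1.8000e+02 -5.0000e-02  1.5818e+02] q [ 41.3  23.1 -36.7  95.   14.7  66.9  69.1] F [ 0.05  1.43 -2.38] M [ 0.067 -0.187 -0.047] w 0.0116 49.98760611506441
shift [-0.33  0.22  0.07] rotvec [-0.     -0.0009 -0.0003]
```

>>> drive_tool(moves=[{"x": 0, "y": 0, "z": 0.3, "rx": 0, "ry": 0, "rz": 0, "fingers": 1}, {"x": 0, "y": 0, "z": 0.6, "rx": 0, "ry": 0, "rz": 0, "fingers": 1}, {"x": 0, "y": 0, "z": 0.6, "rx": 0, "ry": 0, "rz": 0, "fingers": 1}])

```text
time_s: 11.3
tool_pos: [0.5979, -0.151, 0.115]
tool_rot: [-180.0, -0.0, 158.2]
force: [-1.4, -0.4, 0.6]
grip_width: 0.0119
grasp_force: 50.0
```

```bash
python3 go.py 598.2 -150.9 115 158.2
```

```text
t 11.3 p [ 597.92 -151.01  114.99] rpy [-1.7999e+02 -3.0000e-02  1.5818e+02] q [ 41.3  23.1 -36.7  95.   14.8  66.9  69.1] F [-1.44 -0.37  0.55] M [ 0.155  0.134 -0.044] w 0.0119 49.993161336533376
shift [-0.22  0.21 -0.01] rotvec [-0.0002 -0.0006 -0.0003]
```

Both pins are fully home: vertical contact came up exactly at TCP z = 115.0, with about 3 N. Begin turning clockwise.

>>> drive_tool(moves=[{"x": 0, "y": 0, "z": 0, "rx": 0, "ry": 0, "rz": 0.04, "fingers": 1}, {"x": 0, "y": 0, "z": 0, "rx": 0, "ry": 0, "rz": 0.08, "fingers": 1}, {"x": 0, "y": 0, "z": 0, "rx": 0, "ry": 0, "rz": 0.12, "fingers": 1}, {"x": 0, "y": 0, "z": 0, "rx": 0, "ry": 0, "rz": 0.16, "fingers": 1}, {"x": 0, "y": 0, "z": 0, "rx": 0, "ry": 0, "rz": 0.2, "fingers": 1}, {"x": 0, "y": 0, "z": 0, "rx": 0, "ry": 0, "rz": 0.24, "fingers": 1}, {"x": 0, "y": 0, "z": 0, "rx": 0, "ry": 0, "rz": 0.28, "fingers": 1}, {"x": 0, "y": 0, "z": 0, "rx": 0, "ry": 0, "rz": 0.32, "fingers": 1}])

```text
time_s: 12.3
tool_pos: [0.5981, -0.1512, 0.115]
tool_rot: [-180.0, 0.0, 139.8]
force: [-1.9, 0.1, 0.7]
grip_width: 0.0117
grasp_force: 50.0
```

```bash
python3 go.py 598 -151 115 138
```

```text
t 12.3 p [ 598.13 -151.23  114.98] rpy [-1.7997e+02  2.0000e-02  1.3983e+02] q [ 38.8  22.4 -33.5  95.   13.3  66.6  51.8] F [-1.88  0.15  0.67] M [-0.028  0.059  0.353] w 0.0117 50.04524824238615
shift [ 0.25  0.09 -0.02] rotvec [-0.0005  0.0003  0.0319]
```

>>> drive_tool(moves=[{"x": 0, "y": 0, "z": 0, "rx": 0, "ry": 0, "rz": 0.04, "fingers": 1}, {"x": 0, "y": 0, "z": 0, "rx": 0, "ry": 0, "rz": 0.08, "fingers": 1}, {"x": 0, "y": 0, "z": 0, "rx": 0, "ry": 0, "rz": 0.12, "fingers": 1}, {"x": 0, "y": 0, "z": 0, "rx": 0, "ry": 0, "rz": 0.16, "fingers": 1}, {"x": 0, "y": 0, "z": 0, "rx": 0, "ry": 0, "rz": 0.2, "fingers": 1}, {"x": 0, "y": 0, "z": 0, "rx": 0, "ry": 0, "rz": 0.24, "fingers": 1}, {"x": 0, "y": 0, "z": 0, "rx": 0, "ry": 0, "rz": 0.28, "fingers": 1}, {"x": 0, "y": 0, "z": 0, "rx": 0, "ry": 0, "rz": 0.32, "fingers": 1}, {"x": 0, "y": 0, "z": 0, "rx": 0, "ry": 0, "rz": 0.36, "fingers": 1}, {"x": 0, "y": 0, "z": 0, "rx": 0, "ry": 0, "rz": 0.4, "fingers": 1}, {"x": 0, "y": 0, "z": 0, "rx": 0, "ry": 0, "rz": 0.44, "fingers": 1}, {"x": 0, "y": 0, "z": 0, "rx": 0, "ry": 0, "rz": 0.48, "fingers": 1}])

```text
time_s: 13.8
tool_pos: [0.5982, -0.1512, 0.115]
tool_rot: [-180.0, 0.0, 112.3]
force: [-1.0, 0.5, 1.0]
grip_width: 0.0116
grasp_force: 50.0
```

```bash
python3 go.py 598 -151 115 138
```

```text
t 13.8 p [ 598.23 -151.16  114.97] rpy [-1.8000e+02  3.0000e-02  1.1233e+02] q [ 35.3  21.5 -29.   95.2  11.2  66.2  25.8] F [-0.96  0.49  1.01] M [0.001 0.074 0.304] w 0.0116 50.04489620157983
shift [ 0.23 -0.15 -0.03] rotvec [-2.00e-04  5.00e-04 -4.48e-01]
```

>>> drive_tool(moves=[{"x": 0, "y": 0, "z": 0, "rx": 0, "ry": 0, "rz": 0.02, "fingers": 1}, {"x": 0, "y": 0, "z": 0, "rx": 0, "ry": 0, "rz": 0.04, "fingers": 1}, {"x": 0, "y": 0, "z": 0, "rx": 0, "ry": 0, "rz": 0.06, "fingers": 1}, {"x": 0, "y": 0, "z": 0, "rx": 0, "ry": 0, "rz": 0.08, "fingers": 1}])

```text
time_s: 14.3
tool_pos: [0.5982, -0.1511, 0.1149]
tool_rot: [180.0, 0.0, 107.7]
force: [-0.2, -1.7, 3.4]
grip_width: 0.0118
grasp_force: 50.0
```

>>> drive_tool(moves=[{"x": 0, "y": 0, "z": 0, "rx": 0, "ry": 0, "rz": 0.0, "fingers": 1}])

```text
time_s: 14.42
tool_pos: [0.5982, -0.1511, 0.1149]
tool_rot: [180.0, 0.0, 107.7]
force: [0.8, 0.6, 3.0]
grip_width: 0.0119
grasp_force: 50.0
```

```bash
python3 go.py
```

```text
t 14.425 p [ 598.2  -151.14  114.92] rpy [180.     0.   107.74] q [ 34.7  21.4 -28.2  95.2  10.9  66.1  21.5] F [0.8  0.57 3.03] M [-0.12  -0.136  0.185] w 0.0119 50.01982559282624
```

>>> drive_tool(moves=[{"x": 0, "y": 0, "z": -0.3, "rx": 0, "ry": 0, "rz": 0.02, "fingers": 1}, {"x": 0, "y": 0, "z": -0.3, "rx": 0, "ry": 0, "rz": 0.04, "fingers": 1}, {"x": 0, "y": 0, "z": -0.3, "rx": 0, "ry": 0, "rz": 0.06, "fingers": 1}])

```text
time_s: 14.8
tool_pos: [0.5982, -0.1511, 0.115]
tool_rot: [180.0, -0.0, 104.2]
force: [0.4, -1.3, 0.5]
grip_width: 0.0117
grasp_force: 50.0
```

```bash
python3 go.py
```

```text
t 14.8 p [ 598.19 -151.11  114.96] rpy [180.    -0.   104.25] q [ 34.3  21.3 -27.7  95.2  10.6  66.1  18.1] F [ 0.37 -1.27  0.55] M [-0.243 -0.506  0.341] w 0.0117 50.04553518330795
```

>>> drive_tool(moves=[{"x": 0, "y": 0, "z": 0, "rx": 0, "ry": 0, "rz": 0.02, "fingers": 1}, {"x": 0, "y": 0, "z": 0, "rx": 0, "ry": 0, "rz": 0.04, "fingers": 1}])

```text
time_s: 15.05
tool_pos: [0.5982, -0.1511, 0.115]
tool_rot: [180.0, -0.0, 102.0]
force: [1.5, -1.3, 2.0]
grip_width: 0.0116
grasp_force: 50.0
```

```bash
python3 go.py
```

```text
t 15.05 p [ 598.19 -151.11  114.95] rpy [ 1.8000e+02 -1.0000e-02  1.0196e+02] q [ 34.   21.3 -27.3  95.2  10.5  66.1  16. ] F [ 1.55 -1.33  1.98] M [-0.341 -0.583  0.296] w 0.0116 50.0464372721035
```

>>> drive_tool(moves=[{"x": 0, "y": 0, "z": -0.3, "rx": 0, "ry": 0, "rz": 0.02, "fingers": 1}, {"x": 0, "y": 0, "z": -0.3, "rx": 0, "ry": 0, "rz": 0.04, "fingers": 1}])

```text
time_s: 15.3
tool_pos: [0.5981, -0.1511, 0.115]
tool_rot: [-180.0, -0.0, 99.7]
force: [4.0, -1.1, 0.0]
grip_width: 0.0116
grasp_force: 50.0
```

```bash
python3 go.py
```

```text
t 15.3 p [ 598.08 -151.07  114.96] rpy [-1.7999e+02 -2.0000e-02  9.9670e+01] q [ 33.7  21.2 -27.   95.2  10.3  66.1  13.8] F [ 4.   -1.12  0.01] M [-0.392 -1.031  0.311] w 0.0116 50.04498569127463
```

>>> drive_tool(moves=[{"x": 0, "y": 0.4, "z": 0, "rx": 0, "ry": 0, "rz": 0.0, "fingers": 1}, {"x": 0, "y": 0.4, "z": 0, "rx": 0, "ry": 0, "rz": 0.02, "fingers": 1}, {"x": 0, "y": 0.4, "z": 0, "rx": 0, "ry": 0, "rz": 0.03, "fingers": 1}])

```text
time_s: 15.68
tool_pos: [0.5981, -0.1511, 0.115]
tool_rot: [-179.9, -0.0, 98.0]
force: [2.2, -2.4, -0.2]
grip_width: 0.0118
grasp_force: 50.0
```

```bash
python3 go.py
```

```text
t 15.675 p [ 598.13 -151.06  114.97] rpy [-1.7994e+02 -2.0000e-02  9.7970e+01] q [ 33.5  21.2 -26.7  95.2  10.2  66.1  12.2] F [ 2.21 -2.4  -0.21] M [-0.459 -0.838  0.339] w 0.0118 50.04149268810579
```

>>> drive_tool(moves=[{"x": -0.3, "y": 0.2, "z": 0, "rx": 0, "ry": 0, "rz": 0.015, "fingers": 1}, {"x": -0.3, "y": 0.2, "z": 0, "rx": 0, "ry": 0, "rz": 0.03, "fingers": 1}])

```text
time_s: 15.92
tool_pos: [0.5982, -0.1511, 0.115]
tool_rot: [-179.9, -0.0, 96.2]
force: [2.4, -1.6, -0.1]
grip_width: 0.0116
grasp_force: 50.0
```

```bash
python3 go.py
```

```text
t 15.925 p [ 598.19 -151.09  114.99] rpy [-1.7992e+02 -4.0000e-02  9.6250e+01] q [ 33.3  21.2 -26.4  95.2  10.1  66.1  10.5] F [ 2.4  -1.61 -0.09] M [-0.343 -0.655  0.312] w 0.0116 50.042620996173355
```

>>> drive_tool(moves=[{"x": -0.2, "y": 0.2, "z": 0, "rx": 0, "ry": 0, "rz": 0.015, "fingers": 1}, {"x": -0.2, "y": 0.2, "z": 0, "rx": 0, "ry": 0, "rz": 0.03, "fingers": 1}])

```text
time_s: 16.18
tool_pos: [0.5983, -0.1512, 0.1149]
tool_rot: [-179.9, -0.0, 94.5]
force: [0.5, -0.5, 1.2]
grip_width: 0.0113
grasp_force: 50.0
```

```bash
python3 go.py
```

```text
t 16.175 p [ 598.26 -151.15  114.94] rpy [-1.799e+02 -4.000e-02  9.453e+01] q [ 33.   21.2 -26.1  95.1  10.   66.1   8.9] F [ 0.45 -0.53  1.18] M [-0.249 -0.393  0.309] w 0.0113 50.04204415818094
```

>>> drive_tool(moves=[{"x": 0, "y": 0.1, "z": -0.1, "rx": 0, "ry": 0, "rz": 0.015, "fingers": 1}, {"x": 0, "y": 0.1, "z": -0.1, "rx": 0, "ry": 0, "rz": 0.03, "fingers": 1}])

```text
time_s: 16.42
tool_pos: [0.5983, -0.1511, 0.115]
tool_rot: [-179.9, -0.0, 92.8]
force: [0.9, -0.2, 0.2]
grip_width: 0.0118
grasp_force: 50.0
```

```bash
python3 go.py
```

```text
t 16.425 p [ 598.34 -151.14  114.98] rpy [-1.7989e+02 -4.0000e-02  9.2810e+01] q [ 32.8  21.1 -25.9  95.1   9.9  66.1   7.3] F [ 0.95 -0.18  0.17] M [-0.095 -0.182  0.3  ] w 0.0118 50.040270286408486
```

>>> drive_tool(moves=[{"x": 0, "y": 0, "z": 0, "rx": 0, "ry": 0, "rz": 0.01, "fingers": 1}, {"x": 0, "y": 0, "z": 0, "rx": 0, "ry": 0, "rz": 0.02, "fingers": 1}])

```text
time_s: 16.68
tool_pos: [0.5984, -0.1512, 0.115]
tool_rot: [-179.9, -0.0, 91.7]
force: [-1.1, 0.7, 0.0]
grip_width: 0.0119
grasp_force: 50.0
```

```bash
python3 go.py
```

```text
t 16.675 p [ 598.36 -151.17  114.97] rpy [-1.799e+02 -4.000e-02  9.169e+01] q [ 32.7  21.1 -25.7  95.1   9.8  66.1   6.2] F [-1.12  0.68  0.03] M [-0.059 -0.067  0.363] w 0.0119 50.03774491917284
```

>>> drive_tool(moves=[{"x": 0, "y": 0, "z": 0, "rx": 0, "ry": 0, "rz": 0.01, "fingers": 1}, {"x": 0, "y": 0, "z": 0, "rx": 0, "ry": 0, "rz": 0.02, "fingers": 1}])

```text
time_s: 16.92
tool_pos: [0.5984, -0.1512, 0.115]
tool_rot: [-179.9, -0.0, 90.5]
force: [-1.2, 0.8, -0.3]
grip_width: 0.0117
grasp_force: 50.0
```

```bash
python3 go.py
```

```text
t 16.925 p [ 598.41 -151.18  115.  ] rpy [-1.799e+02 -3.000e-02  9.054e+01] q [ 32.5  21.1 -25.5  95.1   9.7  66.1   5.1] F [-1.2   0.84 -0.34] M [-0.011  0.081  0.229] w 0.0117 50.0362272712664
```

>>> drive_tool(moves=[{"x": 0, "y": 0, "z": 0, "rx": 0, "ry": 0, "rz": 0.01, "fingers": 1}, {"x": 0, "y": 0, "z": 0, "rx": 0, "ry": 0, "rz": 0.02, "fingers": 1}])

```text
time_s: 17.18
tool_pos: [0.5984, -0.1512, 0.115]
tool_rot: [-179.9, -0.0, 89.4]
force: [-1.8, 0.4, -0.7]
grip_width: 0.0116
grasp_force: 50.0
```

```bash
python3 go.py
```

```text
t 17.175 p [ 598.44 -151.23  115.01] rpy [-1.7991e+02 -3.0000e-02  8.9400e+01] q [ 32.4  21.  -25.3  95.1   9.6  66.1   4. ] F [-1.78  0.38 -0.69] M [0.081 0.288 0.318] w 0.0116 50.03482383377559
```

>>> drive_tool(moves=[{"x": 0, "y": -0.1, "z": 0.1, "rx": 0, "ry": 0, "rz": 0.01, "fingers": 1}, {"x": 0, "y": -0.1, "z": 0.1, "rx": 0, "ry": 0, "rz": 0.02, "fingers": 1}])

```text
time_s: 17.42
tool_pos: [0.5984, -0.1512, 0.115]
tool_rot: [-179.9, -0.0, 88.2]
force: [-1.3, 0.6, -0.5]
grip_width: 0.0116
grasp_force: 50.0
```

```bash
python3 go.py
```

```text
t 17.425 p [ 598.44 -151.21  114.98] rpy [-1.7992e+02 -3.0000e-02  8.8250e+01] q [ 32.2  21.  -25.1  95.2   9.6  66.1   2.9] F [-1.27  0.65 -0.47] M [0.072 0.281 0.267] w 0.0116 50.034103841826436
```

>>> drive_tool(moves=[{"x": 0, "y": -0.1, "z": 0, "rx": 0, "ry": 0, "rz": 0.01, "fingers": 1}, {"x": 0, "y": -0.1, "z": 0, "rx": 0, "ry": 0, "rz": 0.02, "fingers": 1}])

```text
time_s: 17.68
tool_pos: [0.5984, -0.1512, 0.115]
tool_rot: [-179.9, -0.0, 87.1]
force: [-1.8, 0.1, -0.9]
grip_width: 0.0115
grasp_force: 50.0
```

```bash
python3 go.py
```

```text
t 17.675 p [ 598.44 -151.23  114.99] rpy [-1.7993e+02 -3.0000e-02  8.7100e+01] q [ 32.1  21.  -25.   95.2   9.5  66.    1.8] F [-1.77  0.12 -0.89] M [0.079 0.304 0.322] w 0.0115 50.033127258429886
```

>>> drive_tool(moves=[{"x": 0, "y": -0.1, "z": 0, "rx": 0, "ry": 0, "rz": 0.01, "fingers": 1}, {"x": 0, "y": -0.1, "z": 0, "rx": 0, "ry": 0, "rz": 0.02, "fingers": 1}])

```text
time_s: 17.92
tool_pos: [0.5984, -0.1512, 0.115]
tool_rot: [-179.9, -0.0, 86.0]
force: [-1.2, 0.3, -0.6]
grip_width: 0.0117
grasp_force: 50.0
```

```bash
python3 go.py
```

```text
t 17.925 p [ 598.41 -151.24  114.97] rpy [-1.7994e+02 -2.0000e-02  8.5950e+01] q [ 32.   20.9 -24.8  95.2   9.4  66.    0.7] F [-1.19  0.25 -0.63] M [0.212 0.292 0.322] w 0.0117 50.032746322103776
```

>>> drive_tool(moves=[{"x": 0, "y": -0.1, "z": 0, "rx": 0, "ry": 0, "rz": 0.01, "fingers": 1}, {"x": 0, "y": -0.1, "z": 0, "rx": 0, "ry": 0, "rz": 0.02, "fingers": 1}])

```text
time_s: 18.18
tool_pos: [0.5984, -0.1513, 0.115]
tool_rot: [-180.0, -0.0, 84.8]
force: [-1.0, 0.7, -1.7]
grip_width: 0.0119
grasp_force: 50.1
```

```bash
python3 go.py;  python3 - <<'E'
from cell import vision
from h import *
d={}
for n in("scene","top"): d[n]=vision.read_camera(n)
pickle.dump(d,open("cams3.pkl","wb"))
w=np.radians(85-180);c,s=np.cos(w),np.sin(w)
def crop(n,u,v,w=80,h=60):
    i=d[n]["image"][v-h//2:v+h//2,u-w//2:u+w//2,::-1]
    return cv2.resize(i,(400,300),interpolation=cv2.INTER_CUBIC)
B=np.c_[np.array([[1,1],[1,-1],[-1,1],[-1,-1]])*[38,12]@np.array([[c,s],[-s,c]])+[598.4,-151.2],np.full(4,98)]/1e3
print(((proj(d["scene"],B)-[250,225]+.4)*5).round().tolist(),((proj(d["top"],B)-[357,175]+.4)*5+[400,0]).round().tolist())
cv2.imwrite("pics/c4.png",np.hstack([crop("scene",290,255),crop("top",397,205)]))
E
```

```text
t 18.175 p [ 598.42 -151.27  115.04] rpy [-1.7996e+02 -2.0000e-02  8.4820e+01] q [ 31.8  20.9 -24.6  95.2   9.3  66.   -0.3] F [-0.99  0.75 -1.72] M [0.173 0.159 0.371] w 0.0119 50.06562445581949
[[144.0, 193.0], [103.0, 163.0], [285.0, 91.0], [243.0, 63.0]] [[689.0, 115.0], [687.0, 165.0], [526.0, 103.0], [524.0, 153.0]]
```

View pics/c4.png

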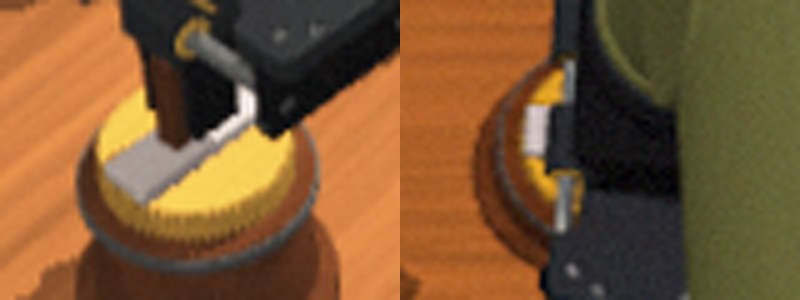

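The view shows the bar flat on the brass ring and still aligned with the gripper: scene tile corners (147,195), (107,163), against predicted (144,193), (103,163). So the spanner has not slipped. Torque is starting to rise, so I use finer steps.

>>> drive_tool(moves=[{"x": 0, "y": 0, "z": 0.1, "rx": 0, "ry": 0, "rz": 0.01, "fingers": 1}])

```text
time_s: 18.4
tool_pos: [0.5984, -0.1513, 0.115]
tool_rot: [-179.9, -0.0, 84.3]
force: [-1.4, 1.4, -2.5]
grip_width: 0.0117
grasp_force: 50.1
```

```bash
python3 go.py
```

```text
t 18.4 p [ 598.39 -151.28  114.99] rpy [-1.7995e+02 -1.0000e-02  8.4270e+01] q [ 31.8  20.9 -24.5  95.2   9.3  66.   -0.9] F [-1.44  1.45 -2.51] M [0.236 0.145 0.538] w 0.0117 50.14205752231646
```

>>> drive_tool(moves=[{"x": 0, "y": 0, "z": 0, "rx": 0, "ry": 0, "rz": 0.003, "fingers": 1}])

```text
time_s: 18.52
tool_pos: [0.5984, -0.1513, 0.115]
tool_rot: [-180.0, -0.0, 84.1]
force: [-1.5, 1.6, -2.1]
grip_width: 0.0118
grasp_force: 50.2
```

```bash
python3 go.py
```

```text
t 18.525 p [ 598.43 -151.26  115.03] rpy [-1.7996e+02 -1.0000e-02  8.4110e+01] q [ 31.7  20.9 -24.5  95.2   9.3  66.   -1. ] F [-1.49  1.59 -2.08] M [0.208 0.218 0.592] w 0.0118 50.169191864551976
```

The torque went up steeply, to 0.59 N m against the 0.3 running value, so the ring is at its stop. Unload within the pin play, then lift.

>>> drive_tool(moves=[{"x": 0, "y": 0, "z": 0, "rx": 0, "ry": 0, "rz": -0.03, "fingers": 1}, {"x": 0, "y": 0, "z": 0, "rx": 0, "ry": 0, "rz": -0.06, "fingers": 1}, {"x": 0, "y": 0, "z": 0, "rx": 0, "ry": 0, "rz": -0.06, "fingers": 1}])

```text
time_s: 18.9
tool_pos: [0.5987, -0.1519, 0.1152]
tool_rot: [-180.0, 0.0, 87.5]
force: [0.7, -0.3, -2.8]
grip_width: 0.0117
grasp_force: 50.0
```

```bash
python3 go.py
```

```text
t 18.9 p [ 598.67 -151.91  115.17] rpy [-180.      0.     87.51] q [ 32.2  21.  -25.   95.2   9.5  66.    2.3] F [ 0.72 -0.28 -2.78] M [ 0.002 -0.112 -0.022] w 0.0117 49.98818245003349
```

>>> drive_tool(moves=[{"x": 0.6, "y": -0.4, "z": -1, "rx": 0, "ry": 0, "rz": 0, "fingers": 1}, {"x": 0.6, "y": -0.4, "z": -4, "rx": 0, "ry": 0, "rz": 0, "fingers": 1}, {"x": 0.6, "y": -0.4, "z": -8, "rx": 0, "ry": 0, "rz": 0, "fingers": 1}, {"x": 0.6, "y": -0.4, "z": -13, "rx": 0, "ry": 0, "rz": 0, "fingers": 1}, {"x": 0.6, "y": -0.4, "z": -25, "rx": 0, "ry": 0, "rz": 0, "fingers": 1}, {"x": 0.6, "y": -0.4, "z": -45, "rx": 0, "ry": 0, "rz": 0, "fingers": 1}, {"x": 0.6, "y": -0.4, "z": -60, "rx": 0, "ry": 0, "rz": 0, "fingers": 1}, {"x": 0.6, "y": -0.4, "z": -60, "rx": 0, "ry": 0, "rz": 0, "fingers": 1}])

```text
time_s: 19.9
tool_pos: [0.5994, -0.1509, 0.1774]
tool_rot: [179.8, 0.0, 87.5]
force: [0.7, -0.8, -2.5]
grip_width: 0.0113
grasp_force: 50.0
```

```bash
python3 go.py 505.9 190.1 175 206.8
python3 - <<'E'
from cell import vision
from h import *
d={}
for n in("scene","top"): d[n]=vision.read_camera(n)
pickle.dump(d,open("cams4.pkl","wb"))
def crop(n,u,v,w=80,h=60):
    i=d[n]["image"][v-h//2:v+h//2,u-w//2:u+w//2,::-1]
    return cv2.resize(i,(400,300),interpolation=cv2.INTER_CUBIC)
cv2.imwrite("pics/c5.png",np.hstack([crop("scene",290,240),crop("top",397,205)]))
E
```

```text
t 19.9 p [ 599.39 -150.93  177.44] rpy [1.7982e+02 4.0000e-02 8.7540e+01] q [ 32.6  18.  -25.5  91.4   8.   72.2   3.3] F [ 0.68 -0.78 -2.54] M [-0.061 -0.102  0.077] w 0.0113 49.988411277408886
shift [ 336.7  -108.07    1.85] rotvec [ 1.1000e-03  3.7000e-03 -2.0815e+00]
```

View pics/c5.png

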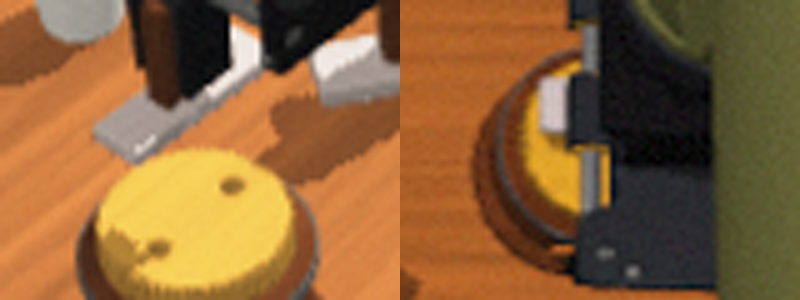

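The view shows the pins clear of the ring, and the holes now at scene tile (232,185), (159,247). That is a turn of about 1.2 rad, which fits the stop. Now carry the spanner back to its rest.

>>> drive_tool(moves=[{"x": 24, "y": -8, "z": 0, "rx": 0, "ry": 0, "rz": -0.15, "fingers": 1}, {"x": 48, "y": -15, "z": 0, "rx": 0, "ry": 0, "rz": -0.3, "fingers": 1}, {"x": 72, "y": -23, "z": 0, "rx": 0, "ry": 0, "rz": -0.45, "fingers": 1}, {"x": 96, "y": -31, "z": 0, "rx": 0, "ry": 0, "rz": -0.6, "fingers": 1}, {"x": 120, "y": -39, "z": 0, "rx": 0, "ry": 0, "rz": -0.74, "fingers": 1}, {"x": 144, "y": -46, "z": 0, "rx": 0, "ry": 0, "rz": -0.89, "fingers": 1}, {"x": 168, "y": -54, "z": 0, "rx": 0, "ry": 0, "rz": -1.04, "fingers": 1}, {"x": 192, "y": -62, "z": 0, "rx": 0, "ry": 0, "rz": -1.19, "fingers": 1}, {"x": 216, "y": -69, "z": 0, "rx": 0, "ry": 0, "rz": -1.34, "fingers": 1}, {"x": 240, "y": -77, "z": 0, "rx": 0, "ry": 0, "rz": -1.49, "fingers": 1}, {"x": 264, "y": -85, "z": 0, "rx": 0, "ry": 0, "rz": -1.64, "fingers": 1}, {"x": 288, "y": -93, "z": 0, "rx": 0, "ry": 0, "rz": -1.79, "fingers": 1}, {"x": 312, "y": -100, "z": 0, "rx": 0, "ry": 0, "rz": -1.93, "fingers": 1}, {"x": 336.7, "y": -108, "z": 2, "rx": 0, "ry": 0, "rz": -2.08, "fingers": 1}, {"x": 336.7, "y": -108, "z": 2, "rx": 0, "ry": 0, "rz": -2.08, "fingers": 1}, {"x": 336.7, "y": -108, "z": 2, "rx": 0, "ry": 0, "rz": -2.08, "fingers": 1}, {"x": 336.7, "y": -108, "z": 2, "rx": 0, "ry": 0, "rz": -2.08, "fingers": 1}])

```text
time_s: 22.12
tool_pos: [0.505, 0.1889, 0.1729]
tool_rot: [180.0, -0.1, -153.4]
force: [-0.3, 0.1, -2.3]
grip_width: 0.0119
grasp_force: 50.0
```

```bash
python3 go.py 505.9 190.1 70 206.8
```

```text
t 22.125 p [505.   188.88 172.92] rpy [ 1.7999e+02 -7.0000e-02 -1.5345e+02] q [ 23.3  12.7 -52.1 101.8  10.6  70.7  85. ] F [-0.3   0.11 -2.3 ] M [ 0.084 -0.154  0.04 ] w 0.0119 49.98822240879235
shift [ -1.48   0.67 102.92] rotvec [ 0.0001 -0.0012 -0.0043]
```

>>> drive_tool(moves=[{"x": -1.3, "y": 0.7, "z": 20, "rx": 0, "ry": -0.001, "rz": -0.004, "fingers": 1}, {"x": -1.3, "y": 0.7, "z": 50, "rx": 0, "ry": -0.001, "rz": -0.004, "fingers": 1}, {"x": -1.3, "y": 0.7, "z": 80, "rx": 0, "ry": -0.001, "rz": -0.004, "fingers": 1}, {"x": -1.3, "y": 0.7, "z": 100, "rx": 0, "ry": -0.001, "rz": -0.004, "fingers": 1}, {"x": -1.3, "y": 0.7, "z": 100, "rx": 0, "ry": -0.001, "rz": -0.004, "fingers": 1}, {"x": -1.3, "y": 0.7, "z": 100, "rx": 0, "ry": -0.001, "rz": -0.004, "fingers": 1}, {"x": -1.3, "y": 0.7, "z": 100, "rx": 0, "ry": -0.001, "rz": -0.004, "fingers": 1}])

```text
time_s: 23.0
tool_pos: [0.5063, 0.1919, 0.0744]
tool_rot: [180.0, 0.2, -153.1]
force: [-0.1, 0.2, -2.7]
grip_width: 0.0114
grasp_force: 50.0
```

```bash
python3 go.py 505.9 190.1 55 206.8
```

```text
t 23.0 p [506.34 191.9   74.39] rpy [ 1.8000e+02  1.5000e-01 -1.5306e+02] q [ 19.7  19.7 -49.7 107.5  17.2  60.4  80. ] F [-0.09  0.17 -2.69] M [ 0.158 -0.123  0.028] w 0.0114 49.98837180519331
shift [ 1.26 -1.41 19.39] rotvec [0.     0.0026 0.0024]
```

>>> drive_tool(moves=[{"x": 1.2, "y": -1.4, "z": 4, "rx": 0, "ry": 0.0026, "rz": 0.002, "fingers": 1}, {"x": 1.2, "y": -1.4, "z": 10, "rx": 0, "ry": 0.0026, "rz": 0.002, "fingers": 1}, {"x": 1.2, "y": -1.4, "z": 15, "rx": 0, "ry": 0.0026, "rz": 0.002, "fingers": 1}, {"x": 1.2, "y": -1.4, "z": 18, "rx": 0, "ry": 0.0026, "rz": 0.002, "fingers": 1}, {"x": 1.2, "y": -1.4, "z": 18, "rx": 0, "ry": 0.0026, "rz": 0.002, "fingers": 1}, {"x": 1.2, "y": -1.4, "z": 18, "rx": 0, "ry": 0.0026, "rz": 0.002, "fingers": 1}])

```text
time_s: 23.75
tool_pos: [0.505, 0.1898, 0.0551]
tool_rot: [180.0, -0.1, -153.2]
force: [-0.4, 0.1, -3.0]
grip_width: 0.0116
grasp_force: 50.0
```

```bash
python3 go.py 505.9 190.1 55 206.8
```

```text
t 23.75 p [504.96 189.79  55.07] rpy [ 1.7996e+02 -1.2000e-01 -1.5317e+02] q [ 19.   21.2 -48.9 108.4  18.5  58.8  79. ] F [-0.39  0.07 -2.96] M [ 0.14  -0.093  0.046] w 0.0116 49.99237557698507
shift [-0.98 -0.15  0.07] rotvec [ 0.0007 -0.0021  0.0006]
```

>>> drive_tool(moves=[{"x": -0.6, "y": 0, "z": 0, "rx": 0, "ry": -0.001, "rz": 0, "fingers": 1}, {"x": -0.6, "y": 0, "z": 0.3, "rx": 0, "ry": -0.001, "rz": 0, "fingers": 1}, {"x": -0.6, "y": 0, "z": 0.5, "rx": 0, "ry": -0.001, "rz": 0, "fingers": 1}])

```text
time_s: 24.12
tool_pos: [0.5056, 0.1901, 0.055]
tool_rot: [180.0, -0.1, -153.2]
force: [-1.6, -0.9, 1.9]
grip_width: 0.0118
grasp_force: 50.0
```

```bash
python3 go.py 505.9 190.1 55 206.8
```

```text
t 24.125 p [505.58 190.07  55.  ] rpy [ 1.7998e+02 -6.0000e-02 -1.5317e+02] q [ 18.9  21.2 -48.9 108.4  18.6  58.7  79. ] F [-1.61 -0.89  1.91] M [-0.024  0.187  0.016] w 0.0118 49.99850416505069
shift [-0.3  -0.12  0.  ] rotvec [ 0.0004 -0.0011  0.0005]
```

The spanner is seated on the rest. Release and rise.

>>> drive_tool(force=5, moves=[{"x": 0, "y": 0, "z": -0.3, "rx": 0, "ry": 0, "rz": 0, "fingers": 1}, {"x": 0, "y": 0, "z": -0.3, "rx": 0, "ry": 0, "rz": 0, "fingers": 1}, {"x": 0, "y": 0, "z": -0.3, "rx": 0, "ry": 0, "rz": 0, "fingers": 0.5}, {"x": 0, "y": 0, "z": -0.3, "rx": 0, "ry": 0, "rz": 0, "fingers": 0.1}, {"x": 0, "y": 0, "z": -0.3, "rx": 0, "ry": 0, "rz": 0, "fingers": -0.2}, {"x": 0, "y": 0, "z": -0.3, "rx": 0, "ry": 0, "rz": 0, "fingers": -0.2}, {"x": 0, "y": 0, "z": -0.3, "rx": 0, "ry": 0, "rz": 0, "fingers": -0.2}])

```text
time_s: 25.0
tool_pos: [0.5055, 0.19, 0.055]
tool_rot: [180.0, -0.1, -153.2]
force: [-0.4, 0.3, 0.1]
grip_width: 0.0497
grasp_force: 0.0
```

>>> drive_tool(moves=[{"x": 0, "y": 0, "z": -10, "rx": 0, "ry": 0, "rz": 0, "fingers": -0.2}, {"x": 0, "y": 0, "z": -40, "rx": 0, "ry": 0, "rz": 0, "fingers": -0.2}, {"x": 0, "y": 0, "z": -80, "rx": 0, "ry": 0, "rz": 0, "fingers": -0.2}, {"x": 0, "y": 0, "z": -130, "rx": 0, "ry": 0, "rz": 0, "fingers": -0.2}, {"x": 0, "y": 0, "z": -170, "rx": 0, "ry": 0, "rz": 0, "fingers": -0.2}, {"x": 0, "y": 0, "z": -170, "rx": 0, "ry": 0, "rz": 0, "fingers": -0.2}, {"x": 0, "y": 0, "z": -170, "rx": 0, "ry": 0, "rz": 0, "fingers": -0.2}])

```text
time_s: 25.88
tool_pos: [0.5055, 0.1898, 0.2249]
tool_rot: [180.0, -0.1, -153.2]
force: [0.7, -0.8, -0.7]
grip_width: 0.0523
grasp_force: 0.0
```

```bash
python3 go.py
python3 - <<'E'
from cell import vision
from h import *
c=vision.read_camera("scene"); d0=pickle.load(open("cams0.pkl","rb"))["scene"]
i=c["image"][:,:,::-1]; cv2.imwrite("pics/end.png",np.ascontiguousarray(cv2.resize(i[110:360,200:560],(792,550),interpolation=cv2.INTER_CUBIC)))
# hole yaw from scene, plane z=.0896
i2=pickle.load(open("cams4.pkl","rb"))["scene"]
def ray(u,v,z):
    R,t=i2["R"],i2["t"]; C=-R.T@t; r=R.T@np.array([(u-i2["cx"])/i2["fx"],(v-i2["cy"])/i2["fy"],1]); return C+r*(z-C[2])/r[2]
a,b=[ray(250+x/5-.4,210+y/5-.4,.0896) for x,y in((232,185),(159,247))]
print(a,b,np.linalg.norm(a-b),np.degrees(np.arctan2(*(a-b)[1::-1])))
E
```

```text
t 25.875 p [505.48 189.82 224.9 ] rpy [ 1.7999e+02 -8.0000e-02 -1.5318e+02] q [ 24.7  10.3 -53.1  97.8   8.4  76.2  86.9] F [ 0.69 -0.84 -0.68] M [ 0.148 -0.123  0.031] w 0.0523 0.0
[ 0.59806969 -0.12958554  0.0896    ] [ 0.59791736 -0.17289736  0.0896    ] 0.04331208260315377 89.79848607644765
```

View pics/end.png

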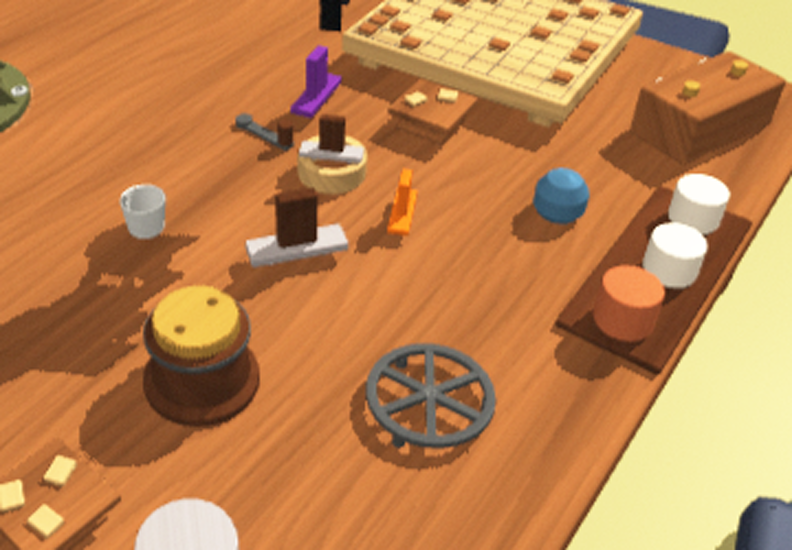

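The final view shows the small spanner upright on its rest at (332,150), the ring turned with its holes at (212,302), (180,328), and all bystanders in place. The holes turned from -21.8° to -90.2°, which is 1.19 rad.

```bash
python3 -c "
from cell import workorder; print(workorder.sign_off())"
```

```text
the job is handed in; nothing more can be done
None
```

I handed the job in at about 26 s: both pins went fully home, the lock ring turned 1.19 rad clockwise until torque rose steeply at its stop (0.59 N m), and the spanner is back upright on its rest with everything else in place.

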